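Seat a sample rod in the V-blocks and swing the keeper strap over it

ROBOT

A 6-joint arm with a two-finger parallel gripper is mounted at the origin on the work surface. World frame = base frame: x ahead of the robot, y to its left, z up, the work surface at z = 0. Lengths are in m, angles in rad, forces in N, time in s.
With the tool pointing down it reaches from about 0.325 to 0.75 m from the base axis. Payload 7.6 kg.
Tool frame: the origin (TCP) lies midway between the tips of the shut fingers; the grasp point (between the pads) lies 19 mm behind it; x points along the fingers, z is the direction in which the jaws open and shut, and the axes are right-handed (so a half turn about x gives the same grasp; the last joint's range is limited). The gripper opens to 85 mm and grips with 20 to 120 N. Pads are 22 mm wide; open, the fingers measure 114 mm over their backs; the gripper's body (76 mm by 85 mm) begins 54 mm behind the grasp point. The pads swing forward as they close: fully open they stand 13 mm farther back than shut.
Start: joints at [-1.286, 0.052, 1.401, -0, 1.689, -0.07], TCP at [0.182, -0.492, 0.231] pointing down, gripper open.
Joint ranges: [-2.9, 2.9], [-0.91, 2.17], [0.12, 2.37], [-1.06, 4.2], [0.26, 2.73], [-2.93, 2.93]. Speed limits (rad/s): [2.57, 2.57, 3.01, 3.14, 3.14, 3.14].

INTERFACE

Orientations are given as a rotation vector (axis times angle).
In Python, from plant import bot, get_image, calibration gives the robot as it stands.
- The arm moves only by the shell command python3 -m creep 'ROWS' [OPENING] [FORCE]. ROWS is JSON, a list of rows, each a list of 2 entries, a list of its own where there are three numbers: the shift along the world's x, y, z in mm, then the turn, a rotation vector about the world's x, y, z in rad. A call has 1 to 10 rows; each row shifts and turns the commanded pose from where the row before left it; what a row does not reach is not made up. A row lasts 1/12 s, in which the tool goes at most 41.7 mm and 7.16 degrees, less where a joint would pass 70% of its speed; a pose out of reach is approached as far as the arm can. A call is refused whole if a number of a shift passes 41.7 or a number of a turn 0.125, either way. A call with a gripper value outside its range is refused whole. OPENING is the finger opening in mm, from 0 to 85.4, set as the call begins (- or left out, the last holds). The fingers move at their own pace and stop on an object; FORCE is the grip in N (left out, the last holds). Time passes only in rows, so rows that do not move let the fingers close. It gives the time, the measured TCP pose, the force and the opening at its end, in the units of the state.
- bot.get_obs(): the state, without advancing time (a new reading comes with each control period).
- get_image(name): name is "scene" or "top" or "wrist"; returns the picture (420x560x3 uint8, red, green, blue); there is no depth.
- calibration(name): a dict with "intrinsics" (3x3 intrinsics, pixels), "T" (4x4, takes a point from camera to world coordinates). Camera axes: x right, y down, z forward; pixel columns grow to the right and rows downward; lengths in m; the calibration is good to about 2 mm. A picture is of the moment at which its call begins: read the wrist's pose just before it. calibration takes no time and is no camera call; for the wrist camera it gives the pose at the moment of the call.
- bot.job_done(): hands the job in, once; it reports no verdict.
The state is a dict: "clock": time; "joint_pos": joint angles; "joint_vel": joint speeds; "joint_efforts": joint torques, N m; "eef_pos": TCP position; "ee_rot": TCP orientation; "ft_force": force on the tool from outside, world axes, zero at the start; "torque": the same for the moment, N m; "width": finger opening in m.
Only numpy, scipy, OpenCV 4.12 (cv2) and the standard library are available. Lean on these libraries where they do the work, as an engineer would, in place of code of your own. Each camera call takes 0.05 s, during which the arm holds its last target.

TASK

Take the sample rod that is both thick and long from the grey rack and lay it in the pair of V-blocks on the white fixture plate, bedded in both and centred end to end - lower it in, do not drop it. Then swing the steel keeper strap (the one with the black knob) round until it lies straight across over the rod, its free end above the second post.

Things in the scene. Friction and masses are not known exactly. Their poses are not given: they have to be found in the camera images.
- rod: Thick, long aluminium rod, 30 mm diameter, 130 mm long, 0.25 kg. Origin: its centre; x along the rod. Lies level in one of 3 slots (80 mm apart) of a low grey rack, axis 27 mm above the table. Rack rails and ridges (20 mm high) lie 33 to 47 mm either side of its middle; grip the middle. Unwanted rods beside it: one 30 mm thick but 96 mm long, one 130 mm long but 18 mm thick.
- fixture: Fixed white plate 170 x 130 x 12 mm. Origin: centre of its underside, on the table; z up, x along the V groove. 90 degree V-blocks at x = -45 and 45 mm, 26 mm thick, 64 mm gap between for the fingers; groove at y = 0, mouth 56 mm wide, lips 62 mm high. The bedded rod's axis is 55 mm high. Posts, 16 mm diameter: strap pivot at (45, 47), second post at (45, -47) mm.
- strap (a joint): Angle, rad, of the flat steel strap about its vertical pivot at fixture (45, 47) mm. 0 (stop): closed, pointing along fixture -y across the groove. Grows opening, counter-clockwise from above; 1.57 points along fixture +x; stop 1.9. Starts at 1.2 to 1.8. Light friction (0.7 N at the knob), stays where left. 20 mm wide, 74 to 80 mm above the table, clears a bedded rod by 4 mm.
- strap_knob (a point): Centre of the upright round black knob fixed on the strap's free end, 92 mm from the pivot axis; moves with the strap. 18 mm diameter, from the strap's top at 80 mm to 110 mm above the table (this point at 95 mm). Can be pinched from above or pushed sideways.
There are look-alikes about, which are no part of the job. What is shaped like the rod but orange is not meant.

How it is judged:
On the way:
1. the thick long rod lies bedded in both V-blocks while the strap is still open (z of rod in the frame of fixture between 0.048 and 0.062 m and y of rod in the frame of fixture between -0.01 and 0.01 m and x of rod in the frame of fixture between -0.02 and 0.02 m and angle between the x axis of rod and the x axis of fixture, either way round below 0.17 rad and linear speed of rod below 0.03 m/s and value of joint strap above 0.5 rad), for 0.2 s.
At the end, for the whole second after the job is handed in: Rod bedded in both V-blocks: centre within 20 mm of the middle along the groove and 10 mm across, axis 48 to 62 mm above the table (55 when bedded), within 0.17 rad of the groove; strap within 0.17 rad of closed, straight across over the rod; both at rest (z of rod in the frame of fixture between 0.048 and 0.062 m and y of rod in the frame of fixture between -0.01 and 0.01 m and x of rod in the frame of fixture between -0.02 and 0.02 m and angle between the x axis of rod and the x axis of fixture, either way round below 0.17 rad and linear speed of rod below 0.03 m/s and value of joint strap below 0.17 rad and velocity of joint strap between -0.1 and 0.1 rad/s); the robot touches nothing.
It fails at once if the rod is let go more than 25 mm above its seat in the V-blocks (dropped in) (z of rod in the frame of fixture above 0.08 m and horizontal distance between rod and fixture below 0.06 m and contact force between the fingers and rod below 0.05 N).
It also fails if it takes over 58 s, if anything falls off the work surface, if the arm or the gripper's body presses on something with over 40 N, if the wrist force passes 120 N, or if a joint passes its speed limit or range.

## Working session

There is one attempt and no reset: what is moved stays moved. The work goes in short steps, Python scripts to look and compute and a shell command to move; the robot and the scene stay as the last step left them, time stands still between calls to the robot, and variables do not carry over. Pictures are saved under pics/ and viewed, and the job is handed in when it is done.

```bash
ls; mkdir -p pics
python3 - <<'E'
from plant import bot,get_image,calibration
import cv2,numpy as np
np.set_printoptions(precision=4,suppress=True)
for n in("scene","top"):
    cv2.imwrite(f"pics/{n}0.png",get_image(n)[:,:,::-1]); c=calibration(n); print(n,np.array(c["intrinsics"]),np.array(c["T"]))
o=bot.get_obs();print(o)
E
```

```text
pics
scene [[449.4176   0.     275.2366]
 [  0.     449.4176 212.7605]
 [  0.       0.       1.    ]] [[ 0.3978  0.4782 -0.783   1.3518]
 [ 0.9175 -0.2027  0.3423 -0.2014]
 [ 0.005  -0.8545 -0.5194  0.6255]
 [ 0.      0.      0.      1.    ]]
top [[508.5061   0.     283.0816]
 [  0.     508.5061 205.1312]
 [  0.       0.       1.    ]] [[-0.0095 -0.9948  0.1012  0.4341]
 [-0.9999  0.0101  0.0061  0.1477]
 [-0.0071 -0.1012 -0.9948  1.2126]
 [ 0.      0.      0.      1.    ]]
{'clock': 0.1, 'joint_pos': array([-1.2863,  0.0528,  1.4016, -0.    ,  1.6886, -0.0703]), 'joint_vel': array([-0.0007, -0.0003, -0.0027, -0.0004, -0.0014, -0.001 ]), 'joint_efforts': array([  0.0002, -38.2581, -36.0987,  -0.0001,   0.0047,  -0.    ]), 'eef_pos': array([ 0.1823, -0.492 ,  0.2305]), 'ee_rot': array([ 0.9449,  1.3576, -0.9434]), 'ft_force': array([ 0.1759,  0.3088, -0.0949]), 'torque': array([ 0.0115, -0.0201, -0.0459]), 'width': 0.08551774971760304}
```

View pics/scene0.png

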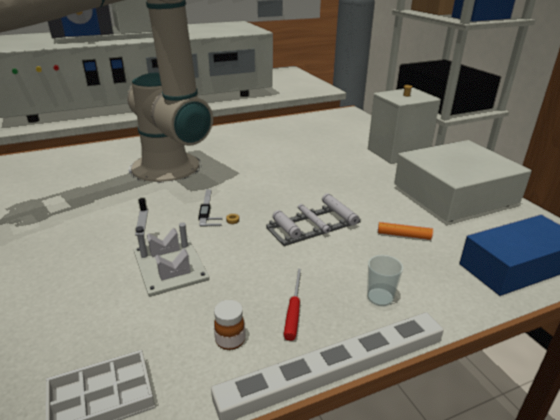

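View pics/top0.png

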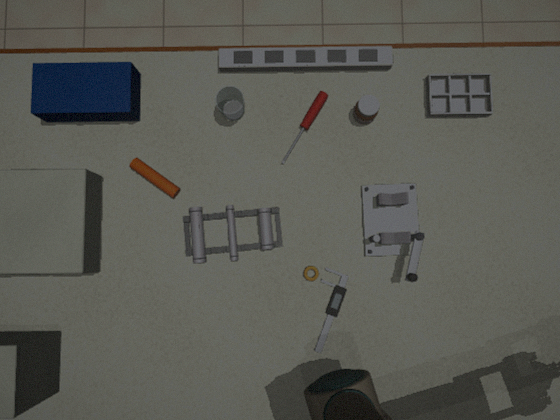

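The top view shows three rods in the rack: (197,235), (233,233) and (265,229). The fixture is at (390,220), with the strap running from (418,237) to the knob at (412,277). I'll enlarge both areas.

Run:
```python
import cv2,numpy as np
i=cv2.imread("pics/top0.png")
a=cv2.resize(i[195:275,175:290],None,fx=5,fy=5,interpolation=cv2.INTER_CUBIC);cv2.imwrite("pics/rackc.png",cv2.convertScaleAbs(a,alpha=1.5))
a=cv2.resize(i[175:290,350:435],None,fx=5,fy=5,interpolation=cv2.INTER_CUBIC);cv2.imwrite("pics/fixc.png",cv2.convertScaleAbs(a,alpha=1.5))
```

```text
(no output)
```

View pics/rackc.png

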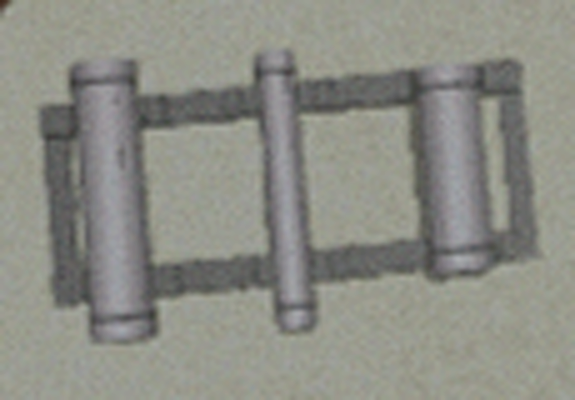

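View pics/fixc.png

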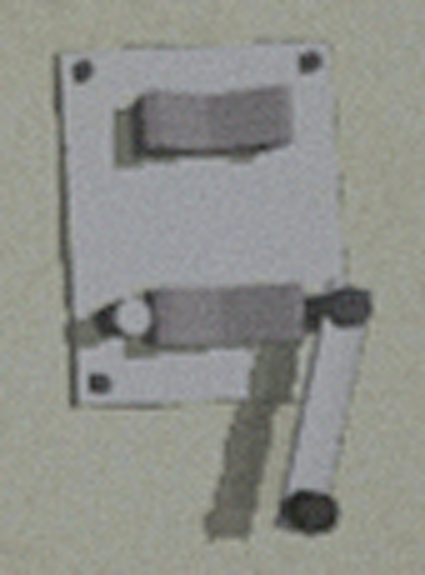

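Candidates: (197,235) is thick and long (its ends overhang both rails), (233,233) is long but thin, (265,229) is thick but short (it barely reaches the rails), and (155,178) is orange, so excluded. I choose (197,235); the crop confirms it has both the largest diameter and the overhang. Next I'll measure it.

```bash
cat > h.py <<'E'
import cv2,numpy as np
from plant import bot,get_image,calibration
from scipy.spatial.transform import Rotation as R
np.set_printoptions(precision=4,suppress=True)
def ray(c,uv,z):
    K=np.array(c["intrinsics"]);T=np.array(c["T"])
    d=T[:3,:3]@np.linalg.solve(K,[uv[0],uv[1],1.]); o=T[:3,3]
    return o+d*(z-o[2])/d[2]
def proj(c,p):
    K=np.array(c["intrinsics"]);T=np.array(c["T"])
    q=K@(T[:3,:3].T@(np.array(p)-T[:3,3])); return q[:2]/q[2]
E
python3 - <<'E'
from h import *
c=calibration("top")
g=lambda x,y,ox,oy:((x+.5)/5-.5+ox,(y+.5)/5-.5+oy)
rk=lambda x,y,z:ray(c,g(x,y,175,195),z)
fx=lambda x,y,z:ray(c,g(x,y,350,175),z)
a=rk(103,60,.027);b=rk(123.5,342,.027);print("rod",a,b,(a+b)/2,np.linalg.norm(a-b),np.arctan2(*(b-a)[[1,0]]))
A,B,C=fx(58,52,.012),fx(328,43,.012),fx(73,408,.012)
print("plate",A,B,C,"ctr",(B+C)/2,"len",np.linalg.norm(A-B),np.linalg.norm(A-C),"xdir",np.arctan2(*(C-A)[[1,0]]),"ydir",np.arctan2(*(B-A)[[1,0]]))
# 2nd post top? pivot top/knob top
print("pivot",fx(349,306,.08),"knob",fx(310,511,.11),"post",fx(134,316,.07))
i=cv2.imread("pics/top0.png")
E
```

```text
rod [0.5534 0.3612 0.027 ] [0.4218 0.3506 0.027 ] [0.4876 0.3559 0.027 ] 0.13199183635116152 -3.061355414468913
plate [ 0.6025 -0.0313  0.012 ] [ 0.6055 -0.1597  0.012 ] [ 0.4339 -0.0341  0.012 ] ctr [ 0.5197 -0.0969  0.012 ] len 0.1284747554631741 0.16867791577390506 xdir -3.1248792480538143 ydir -1.5476171142632924
pivot [ 0.4778 -0.1474  0.08  ] knob [ 0.389  -0.1197  0.11  ] post [ 0.4747 -0.0537  0.07  ]
```

Run:
```python
from h import *
o=bot.get_obs();r=R.from_rotvec(o["ee_rot"]);print(r.as_matrix())
z=np.array([-np.sin(.08),np.cos(.08),0]);
for s in(1,-1):
    x=np.array([0,0,-1.]);Z=s*z;y=np.cross(Z,x);t=R.from_matrix(np.array([x,y,Z]).T);print(s,(t*r.inv()).as_rotvec())
i=get_image("wrist");cv2.imwrite("pics/w0.png",i[:,:,::-1]);c=calibration("wrist");print(c)
```

```text
[[-0.0004  0.9377  0.3474]
 [ 0.0014  0.3474 -0.9377]
 [-1.      0.0001 -0.0015]]
1 [ 0.0003 -0.0021  2.8668]
-1 [-0.0015 -0.0002 -0.2748]
{'intrinsics': array([[337.8837,   0.    , 274.8662],
       [  0.    , 337.8837, 210.4291],
       [  0.    ,   0.    ,   1.    ]]), 'T': array([[ 0.3475, -0.9011, -0.2592,  0.2484],
       [-0.9377, -0.3341, -0.0957, -0.4688],
       [-0.0004,  0.2763, -0.9611,  0.3748],
       [ 0.    ,  0.    ,  0.    ,  1.    ]])}
```

View pics/w0.png

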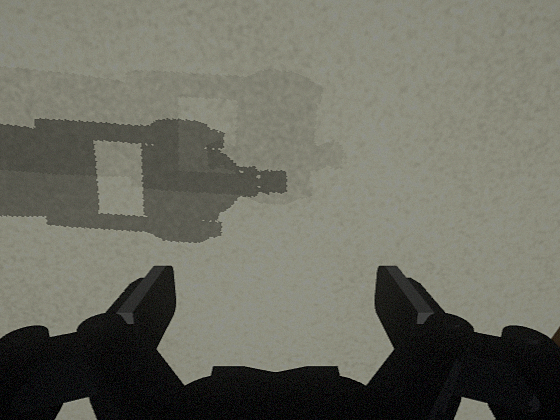

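```bash
python3 -m creep '[[[24,32,0],[0,0,-0.0275]],[[24,32,0],[0,0,-0.0275]],[[24,32,0],[0,0,-0.0275]],[[24,32,0],[0,0,-0.0275]],[[24,32,0],[0,0,-0.0275]],[[24,32,0],[0,0,-0.0275]],[[24,32,0],[0,0,-0.0275]],[[24,32,0],[0,0,-0.0275]],[[24,32,0],[0,0,-0.0275]],[[24,32,0],[0,0,-0.0275]]]' 70 40
python3 -m creep '[[[24,33,0],[0,0,0]],[[24,33,0],[0,0,0]],[[0,10,0],[0,0,0]],[[0,0,0],[0,0,0]],[[0,0,0],[0,0,0]]]'
python3 - <<'E'
from h import *
c=calibration("wrist");i=get_image("wrist");cv2.imwrite("pics/w1.png",i[:,:,::-1]);np.save("pics/w1T.npy",c["T"])
E
```

```text
clock: 0.98
eef_pos: [0.4231, -0.1704, 0.2313]
ee_rot: [1.151, 1.245, -1.151]
ft_force: [0.1, -0.5, -0.5]
width: 0.0702
clock: 1.4
eef_pos: [0.4702, -0.0963, 0.231]
ee_rot: [1.149, 1.247, -1.15]
ft_force: [0.5, -0.4, -0.8]
width: 0.0702
```

View pics/w1.png

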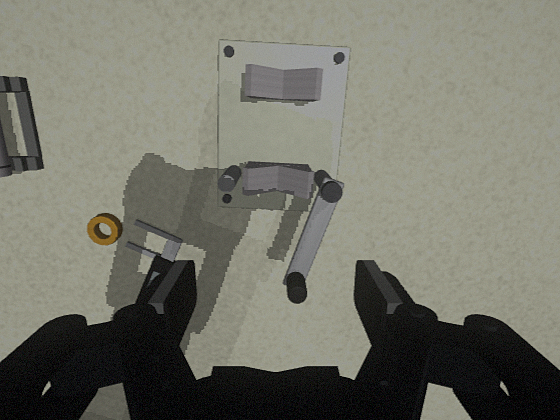

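The wrist view shows the plate corners near (219,39), (350,46) and (218,207), the pivot near (330,188) and the knob near (297,288). I'll refine these.

Run:
```python
import cv2
i=cv2.imread("pics/w1.png")
cv2.imwrite("pics/w1c.png",cv2.convertScaleAbs(cv2.resize(i[30:220,200:370],None,fx=4 if 0 else 3,fy=3,interpolation=cv2.INTER_CUBIC),alpha=1.4))
```

```text
(no output)
```

View pics/w1c.png

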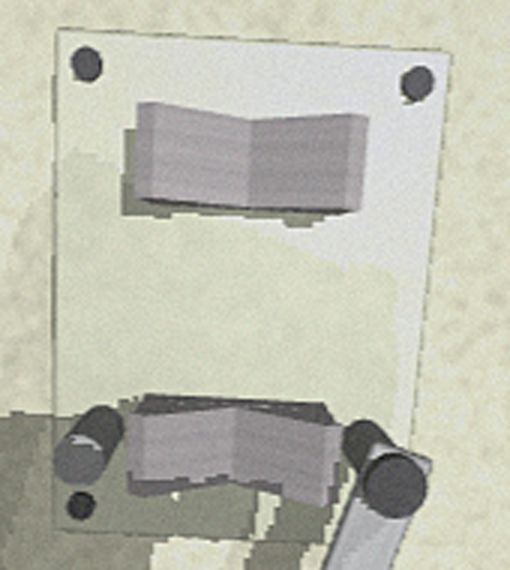

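```bash
cat > w1.py <<'E'
from h import *
c=dict(intrinsics=calibration("wrist")["intrinsics"],T=np.load("pics/w1T.npy"))
f=lambda x,y,z:ray(c,((x+.5)/3-.5+200,(y+.5)/3-.5+30),z)
A,B,C=f(57,30,.012),f(449,53,.012),f(54,528,.012)
print("plate",A,B,C,"ctr",(B+C)/2,np.linalg.norm(A-B),np.linalg.norm(A-C),np.arctan2(*(A-C)[[1,0]]),np.arctan2(*(A-B)[[1,0]])-np.pi/2)
v=[f(*p,.0338) for p in((250,120),(247,206),(233,405),(233,478))]
print("valley",np.array(v)); m=(v[0]+v[3])/2;print("mid",(v[0]+v[1]+v[2]+v[3])/4,np.arctan2(*(v[0]-v[3])[[1,0]]))
print("pivot",f(393,486,.083),f(393,486,.09),"post",f(79,461,.07),f(79,461,.08))
k=ray(c,(297,293),.11);print("knob",k)
E
python3 w1.py
```

```text
plate [ 0.6046 -0.0316  0.012 ] [ 0.6082 -0.1597  0.012 ] [ 0.4365 -0.0364  0.012 ] ctr [ 0.5223 -0.0981  0.012 ] 0.12816903677391223 0.16818412794379936 0.0284949596592369 0.027937419864668467
valley [[ 0.58   -0.0963  0.0338]
 [ 0.5545 -0.0976  0.0338]
 [ 0.4906 -0.0984  0.0338]
 [ 0.4655 -0.1005  0.0338]]
mid [ 0.5227 -0.0982  0.0338] 0.03673684883185173
pivot [ 0.4777 -0.1465  0.083 ] [ 0.4792 -0.1452  0.09  ] post [ 0.475  -0.0521  0.07  ] [ 0.4771 -0.0534  0.08  ]
knob [ 0.3906 -0.1235  0.11  ]
```

```bash
python3 -m creep '[[[2,41,0],[0,0,0]],[[2,41,0],[0,0,0]],[[2,41,0],[0,0,0]],[[2,41,0],[0,0,0]],[[2,41,0],[0,0,0]],[[2,41,0],[0,0,0]],[[2,41,0],[0,0,0]],[[2,41,0],[0,0,0]],[[2,41,0],[0,0,0]],[[0,41,0],[0,0,0]]]' 60 40
python3 -m creep '[[[0,40,0],[0,0,0]],[[0,2,-20],[0,0,0]],[[0,0,-20],[0,0,0]],[[0,0,-10],[0,0,0]],[[0,0,0],[0,0,0]],[[0,0,0],[0,0,0]]]'
python3 - <<'E'
from h import *
print(bot.get_obs()["joint_pos"])
c=calibration("wrist");i=get_image("wrist");cv2.imwrite("pics/w2.png",i[:,:,::-1]);np.save("pics/w2T.npy",c["T"])
E
```

```text
clock: 2.28
eef_pos: [0.4892, 0.3138, 0.2314]
ee_rot: [1.152, 1.244, -1.152]
ft_force: [0.6, -0.4, -0.1]
width: 0.0601
clock: 2.78
eef_pos: [0.489, 0.3543, 0.1815]
ee_rot: [1.151, 1.245, -1.152]
ft_force: [0.3, -0.4, 0.7]
width: 0.06
[ 0.566   0.2938  1.229  -0.0002  1.6195  2.059 ]
```

View pics/w2.png

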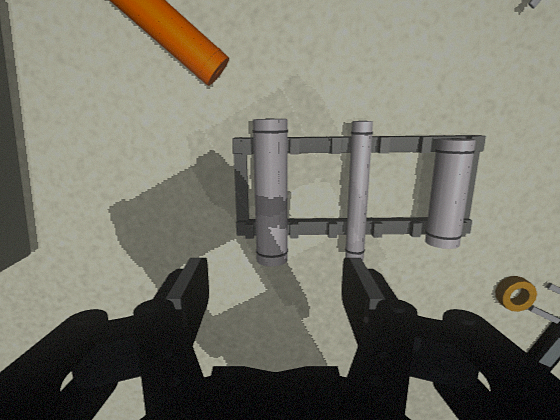

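The wrist view shows the wanted rod from (270,120) to (271,263), aligned with the jaws. It is thick and overhangs both rails; the thin one is at x=358 and the short one at x=452.

Run:
```python
from h import *
c=dict(intrinsics=calibration("wrist")["intrinsics"],T=np.load("pics/w2T.npy"))
a=ray(c,(269.8,120),.03);b=ray(c,(271.7,263),.025)
print(a,b,(a+b)/2,np.linalg.norm(a-b),np.arctan2(*(a-b)[[1,0]]))
print(proj(c,bot.get_obs()["eef_pos"]))
# side edges mid row
for r in(150,190,215):print([ray(c,(u,r),.027) for u in(253.5,287.5)])
```

```text
[0.5534 0.3623 0.03  ] [0.4199 0.3507 0.025 ] [0.4866 0.3565 0.0275] 0.13412588724173324 0.08694766848205486
[271.5648 270.264 ]
[array([0.5269, 0.3747, 0.027 ]), array([0.5292, 0.3451, 0.027 ])]
[array([0.4912, 0.3725, 0.027 ]), array([0.4936, 0.3419, 0.027 ])]
[array([0.4676, 0.3711, 0.027 ]), array([0.4701, 0.3398, 0.027 ])]
```

```bash
python3 -m creep '[[[-1,2,-35],[0,0,0]],[[-1,0,-35],[0,0,0]],[[0,0,-35],[0,0,0]],[[0,0,-20],[0,0,0]],[[0,0,-15],[0,0,0]],[[0,0,-15],[0,0,0]],[[0,0,-10],[0,0,0]],[[0,0,-6],[0,0,0]],[[0,0,0],[0,0,0]],[[0,0,0],[0,0,0]]]'
python3 -m creep '[[[0,0,0],[0,0,0]],[[0,0,0],[0,0,0]],[[0,0,0],[0,0,0]],[[0,0,0],[0,0,0]],[[0,0,0],[0,0,0]],[[0,0,0],[0,0,0]]]' 20 50
```

```text
clock: 3.67
eef_pos: [0.487, 0.3578, 0.0114]
ee_rot: [1.151, 1.245, -1.149]
ft_force: [-0.2, 0.0, 1.0]
width: 0.06
clock: 4.17
eef_pos: [0.4871, 0.3582, 0.0117]
ee_rot: [1.152, 1.245, -1.148]
ft_force: [-0.0, -0.8, 6.7]
width: 0.0284
```

```bash
python3 -m creep '[[[0,0,3],[0,0,0]],[[0,0,6],[0,0,0]],[[0,0,10],[0,0,0]],[[0,0,20],[0,0,0]],[[0,0,30],[0,0,0]],[[0,0,35],[0,0,0]],[[0,0,35],[0,0,0]],[[0,0,20],[0,0,0]],[[0,0,0],[0,0,0]],[[0,0,0],[0,0,0]]]'
python3 - <<'E'
from h import *
c=calibration("wrist");i=get_image("wrist");cv2.imwrite("pics/w3.png",i[:,:,::-1]);np.save("pics/w3T.npy",c["T"]);print(bot.get_obs()["ft_force"])
E
```

```text
clock: 5.0
eef_pos: [0.4867, 0.3579, 0.1706]
ee_rot: [1.152, 1.245, -1.148]
ft_force: [-0.0, -0.2, -3.4]
width: 0.0285
[ 0.2934  0.3048 -3.8318]
```

View pics/w3.png

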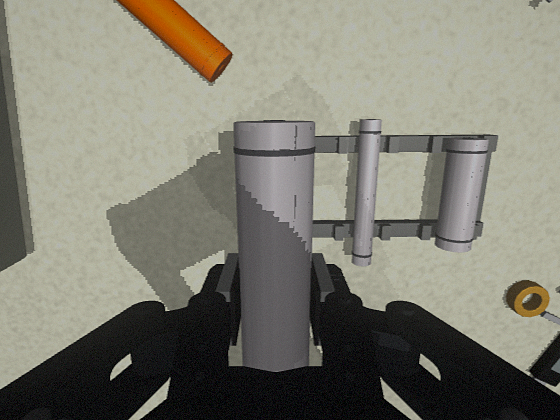

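```bash
python3 -m creep '[[[3,-20,0],[0,0,-0.005]],[[3,-38,0],[0,0,-0.005]],[[3,-38,0],[0,0,-0.005]],[[3,-38,0],[0,0,-0.005]],[[3,-38,0],[0,0,-0.005]],[[3,-38,0],[0,0,-0.005]],[[3,-38,0],[0,0,-0.005]],[[3,-38,0],[0,0,-0.005]],[[3,-38,0],[0,0,-0.005]],[[3,-38,0],[0,0,-0.005]]]'
python3 -m creep '[[[3,-38,0],[0,0,-0.004]],[[2,-36,0],[0,0,-0.004]],[[0,-15,0],[0,0,0]],[[0,-5,-10],[0,0,0]],[[0,0,-20],[0,0,0]],[[0,0,0],[0,0,0]],[[0,0,0],[0,0,0]]]'
python3 - <<'E'
from h import *
c=calibration("wrist");i=get_image("wrist");cv2.imwrite("pics/w4.png",i[:,:,::-1]);np.save("pics/w4T.npy",c["T"])
o=bot.get_obs();print(o["ft_force"],o["eef_pos"]);print(R.from_rotvec(o["ee_rot"]).as_matrix())
cv2.imwrite("pics/s4.png",get_image("scene")[:,:,::-1])
E
```

```text
clock: 5.88
eef_pos: [0.515, -0.006, 0.1666]
ee_rot: [1.185, 1.227, -1.191]
ft_force: [0.4, -0.3, -2.7]
width: 0.0284
clock: 6.47
eef_pos: [0.5199, -0.0972, 0.1364]
ee_rot: [1.191, 1.225, -1.196]
ft_force: [0.3, -0.8, -2.3]
width: 0.0286
[ 0.8828  0.3248 -1.9969] [ 0.5207 -0.0974  0.1381]
[[-0.0029  0.9997  0.0229]
 [ 0.0008  0.0229 -0.9997]
 [-1.     -0.0029 -0.0009]]
```

View pics/w4.png

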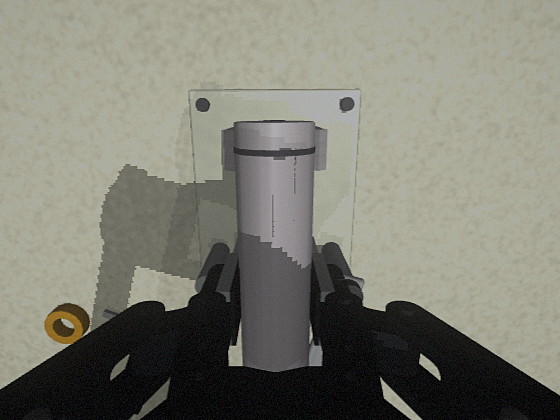

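View pics/s4.png

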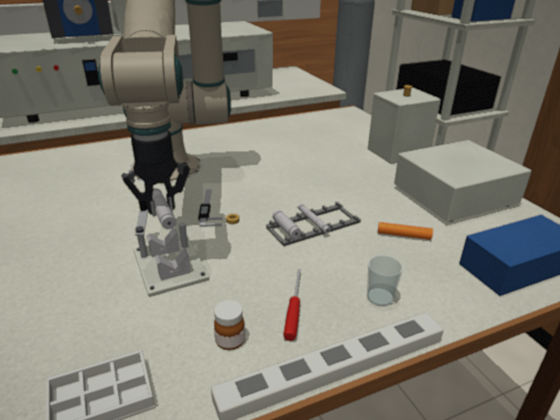

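Wrist view: the rod (columns 235–315) sits centred over the far V-block (222–326), so I'll lower it. The scene view shows it level, with the right rod gone from the rack.

```bash
python3 - <<'E'
from h import *
c=dict(intrinsics=calibration("wrist")["intrinsics"],T=np.load("pics/w4T.npy"))
l=[ray(c,(u,155),.062) for u in(222,326)];print(l,sum(l)/2)
l=[ray(c,(u,180),.1536) for u in(236.5,314.5)];print(l,sum(l)/2)
l=[ray(c,(u,300),.1536) for u in(241.5,310.5)];print(l,sum(l)/2)
print(ray(c,(274,122),.1686))
E
python3 -m creep '[[[0,0,-20],[0,0,0]],[[0,0,-25],[0,0,0]],[[0,0,-20],[0,0,0]],[[0,0,-12],[0,0,0]],[[0,0,-5],[0,0,0]],[[0,0,-3],[0,0,0]],[[0,0,0],[0,0,0]],[[0,0,0],[0,0,0]]]'
```

```text
[array([ 0.5633, -0.0633,  0.062 ]), array([ 0.5648, -0.1301,  0.062 ])] [ 0.5641 -0.0967  0.062 ]
[array([ 0.5656, -0.0827,  0.1536]), array([ 0.5663, -0.1124,  0.1536])] [ 0.566  -0.0976  0.1536]
[array([ 0.514 , -0.0844,  0.1536]), array([ 0.5147, -0.1136,  0.1536])] [ 0.5144 -0.099   0.1536]
[ 0.5877 -0.0966  0.1686]
clock: 7.23
eef_pos: [0.5223, -0.0984, 0.0557]
ee_rot: [1.194, 1.217, -1.192]
ft_force: [-0.5, -0.6, -2.2]
width: 0.0283
```

```bash
python3 -m creep '[[[-1,0,-4],[0,0,0]],[[-1,0,-4],[0,0,0]],[[0,0,-2],[0,0,0]],[[0,0,-2],[0,0,0]],[[0,0,0],[0,0,0]]]'
python3 -m creep '[[[0,0,-1],[0,0,0]],[[0,0,-1],[0,0,0]],[[0,0,-1],[0,0,0]],[[0,0,0],[0,0,0]]]'
```

```text
clock: 7.65
eef_pos: [0.5191, -0.0983, 0.0418]
ee_rot: [1.193, 1.22, -1.194]
ft_force: [0.1, 0.7, -3.2]
width: 0.0283
clock: 7.98
eef_pos: [0.5199, -0.0979, 0.0405]
ee_rot: [1.194, 1.219, -1.192]
ft_force: [-2.5, 3.4, 5.2]
width: 0.0285
```

```bash
python3 -m creep '[[[0,0,-1],[0,0,0]],[[0,0,-1],[0,0,0]],[[0,0,0],[0,0,0]],[[0,0,0],[0,0,0]]]'
python3 - <<'E'
from h import *
c=calibration("wrist");i=get_image("wrist");cv2.imwrite("pics/w5.png",i[:,:,::-1])
s=get_image("scene")[:,:,::-1];cv2.imwrite("pics/s5.png",cv2.resize(s[170:300,100:240],None,fx=4,fy=4,interpolation=cv2.INTER_CUBIC))
E
```

```text
clock: 8.32
eef_pos: [0.5204, -0.0973, 0.0398]
ee_rot: [1.195, 1.219, -1.19]
ft_force: [-6.9, 7.3, 13.7]
width: 0.0284
```

View pics/w5.png

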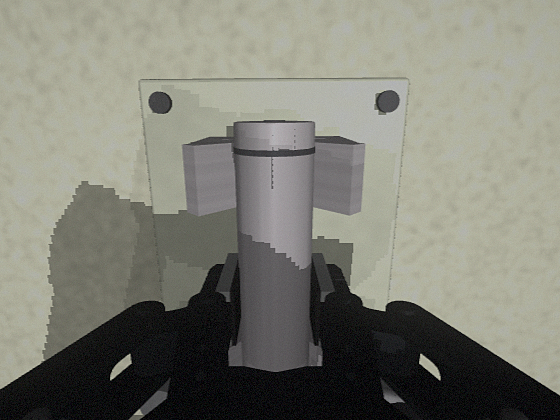

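View pics/s5.png

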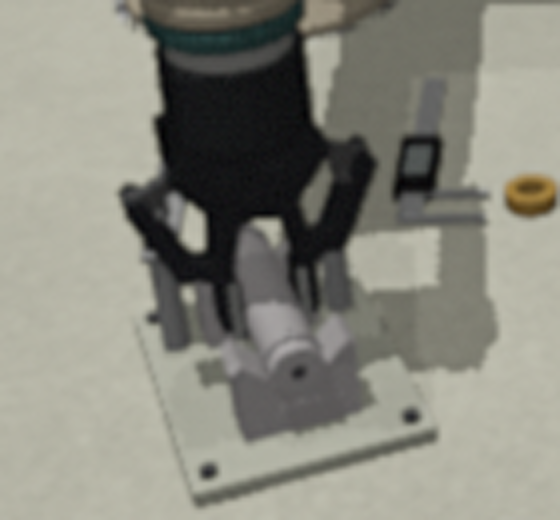

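The rod appears seated in the far V-block, with the V faces at (212,180) and (338,180) symmetric about it, and contact force builds at the expected height. I'll open gently.

```bash
python3 -m creep '[[[0,0,0],[0,0,0]],[[0,0,0],[0,0,0]],[[0,0,0],[0,0,0]],[[0,0,0],[0,0,0]],[[0,0,0],[0,0,0]]]' 50 40
python3 -m creep '[[[0,0,10],[0,0,0]],[[0,0,20],[0,0,0]],[[0,0,35],[0,0,0]],[[0,0,40],[0,0,0]],[[0,0,40],[0,0,0]],[[-20,0,30],[0,0,0]],[[-20,0,5],[0,0,0]],[[-10,0,0],[0,0,0]],[[0,0,0],[0,0,0]],[[0,0,0],[0,0,0]]]'
python3 - <<'E'
from h import *
c=calibration("wrist");i=get_image("wrist");cv2.imwrite("pics/w6.png",i[:,:,::-1]);np.save("pics/w6T.npy",c["T"])
E
```

```text
clock: 8.83
eef_pos: [0.5194, -0.0984, 0.0372]
ee_rot: [1.193, 1.219, -1.193]
ft_force: [-1.1, 0.1, -0.5]
width: 0.0497
clock: 9.67
eef_pos: [0.4694, -0.0984, 0.2179]
ee_rot: [1.194, 1.218, -1.193]
ft_force: [1.0, 0.4, 0.2]
width: 0.0501
```

View pics/w6.png

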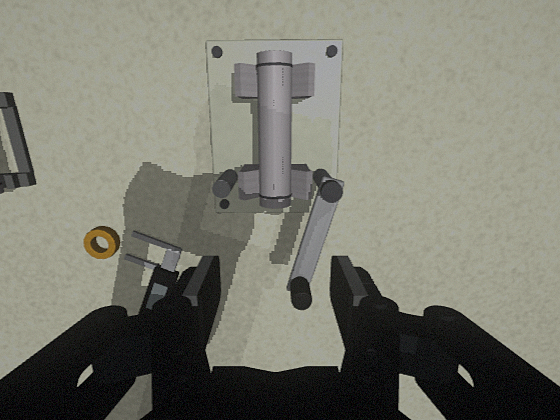

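Run:
```python
from h import *
c=dict(intrinsics=calibration("wrist")["intrinsics"],T=np.load("pics/w6T.npy"))
i=cv2.imread("pics/w6.png");cv2.imwrite("pics/w6c.png",cv2.convertScaleAbs(cv2.resize(i[150:320,190:370],None,fx=4,fy=4,interpolation=cv2.INTER_CUBIC),alpha=1.6))
a=ray(c,(275.5,50),.062);b=ray(c,(275,207),.062);print("rod",(a+b)/2,np.linalg.norm(a-b),np.arctan2(*(a-b)[[1,0]]))
A,B,C=ray(c,(206,40),.012),ray(c,(343,39.5),.012),ray(c,(205,210),.012);print((B+C)/2)
```

```text
rod [ 0.5233 -0.0988  0.062 ] 0.13246190815168718 0.018611887936733452
[ 0.5233 -0.093   0.012 ]
```

View pics/w6c.png

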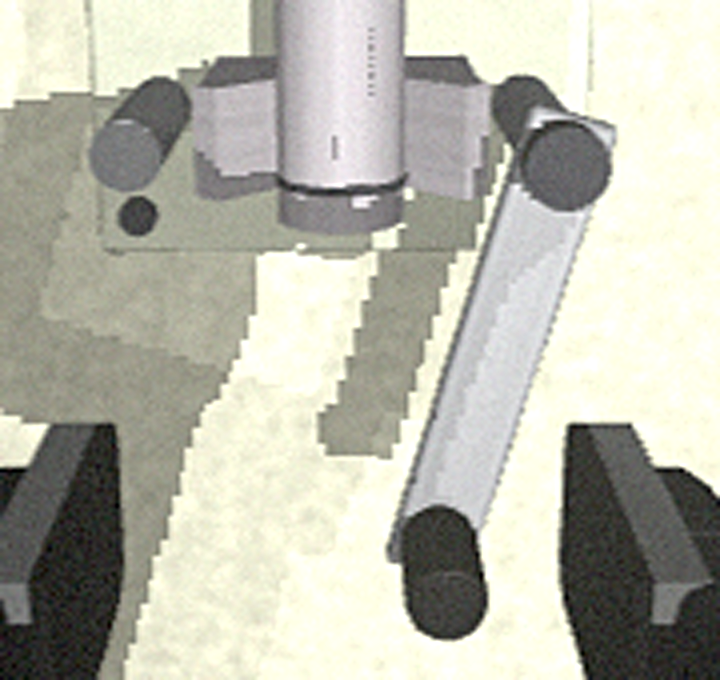

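Run:
```python
from h import *
c=dict(intrinsics=calibration("wrist")["intrinsics"],T=np.load("pics/w6T.npy"))
f=lambda x,y,z:ray(c,((x+.5)/4-.5+190,(y+.5)/4-.5+150),z)
k=f(447,604,.11);p=f(567,165,.085);print("knob",k,"pivot",p,"post",f(125,155,.072),np.linalg.norm((k-p)[:2]))
P=np.array([.4782,-.1461]);d=k[:2]-P;th0=np.arctan2(d[1],d[0])-1.596;r=np.linalg.norm(d);print(th0,r)
e=bot.get_obs()["eef_pos"];print("to knob",(k[:2]-e[:2])*1e3)
pts=[P+.092*np.array([np.cos(1.596+t),np.sin(1.596+t)]) for t in np.linspace(th0,0.02,17)]
print(np.diff(pts,axis=0)*1e3)
```

```text
knob [ 0.3891 -0.1236  0.11  ] pivot [ 0.4784 -0.1469  0.085 ] post [ 0.4757 -0.0521  0.072 ] 0.09227366223871726
1.2982609621524608 0.09187150204208618
to knob [-80.4683 -25.2759]
[[2.082  7.0469]
 [2.6378 6.8583]
 [3.1767 6.6259]
 [3.6953 6.3512]
 [4.1904 6.0361]
 [4.6588 5.6824]
 [5.0974 5.2925]
 [5.5035 4.8688]
 [5.8745 4.414 ]
 [6.2081 3.9311]
 [6.502  3.4232]
 [6.7544 2.8933]
 [6.9638 2.3451]
 [7.1287 1.7818]
 [7.2482 1.2072]
 [7.3214 0.6249]]
```

```bash
python3 -m creep '[[[-20,-6,0],[0,0,0]],[[-25,-8,0],[0,0,0]],[[-25,-8,0],[0,0,0]],[[-10,-3,-15],[0,0,0]],[[0,0,-30],[0,0,0]],[[0,0,-30],[0,0,0]],[[0,0,-25],[0,0,0]],[[0,0,-15],[0,0,0]],[[0,0,0],[0,0,0]],[[0,0,0],[0,0,0]]]'
python3 - <<'E'
from h import *
c=calibration("wrist");i=get_image("wrist");cv2.imwrite("pics/w7.png",i[:,:,::-1])
E
```

```text
clock: 10.55
eef_pos: [0.3893, -0.1231, 0.1019]
ee_rot: [1.193, 1.222, -1.194]
ft_force: [0.5, -0.3, 1.2]
width: 0.05
```

View pics/w7.png

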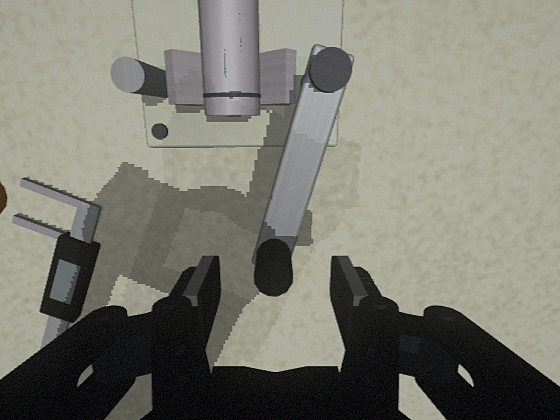

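The knob top at (273,277) is centred between the fingertips. I'll lower and pinch.

```bash
python3 -m creep '[[[0,0,-8],[0,0,0]],[[0,0,-6],[0,0,0]],[[0,0,0],[0,0,0]],[[0,0,0],[0,0,0]]]' 30
python3 -m creep '[[[0,0,0],[0,0,0]],[[0,0,0],[0,0,0]],[[0,0,0],[0,0,0]],[[0,0,0],[0,0,0]],[[0,0,0],[0,0,0]]]' 12 20
```

```text
clock: 10.93
eef_pos: [0.3894, -0.1233, 0.0882]
ee_rot: [1.193, 1.22, -1.193]
ft_force: [-0.3, 0.1, -0.1]
width: 0.03
clock: 11.35
eef_pos: [0.3896, -0.1234, 0.0887]
ee_rot: [1.193, 1.219, -1.193]
ft_force: [-0.7, 0.3, 2.4]
width: 0.0168
```

Pinched. Now I'll follow the arc.

```bash
python3 -m creep '[[[2,7,0],[0,0,0]],[[2.7,6.9,0],[0,0,0]],[[3.2,6.6,0],[0,0,0]],[[3.7,6.3,0],[0,0,0]],[[4.2,6,0],[0,0,0]],[[4.7,5.7,0],[0,0,0]],[[0,0,0],[0,0,0]]]'
python3 -m creep '[[[5.1,5.3,0],[0,0,0]],[[5.5,4.9,0],[0,0,0]],[[5.9,4.4,0],[0,0,0]],[[6.2,3.9,0],[0,0,0]],[[6.5,3.4,0],[0,0,0]],[[0,0,0],[0,0,0]]]'
```

```text
clock: 11.93
eef_pos: [0.4109, -0.0837, 0.0885]
ee_rot: [1.193, 1.22, -1.191]
ft_force: [1.4, -1.0, 4.0]
width: 0.0172
clock: 12.43
eef_pos: [0.4402, -0.0624, 0.0883]
ee_rot: [1.193, 1.219, -1.192]
ft_force: [0.5, -2.8, 3.4]
width: 0.0172
```

```bash
python3 -m creep '[[[6.8,2.9,0],[0,0,0]],[[7,2.3,0],[0,0,0]],[[7.1,1.8,0],[0,0,0]],[[7.2,1.2,0],[0,0,0]],[[7,0.5,0],[0,0,0]],[[0,0,0],[0,0,0]],[[0,0,0],[0,0,0]]]'
python3 - <<'E'
from h import *
c=calibration("wrist");i=get_image("wrist");cv2.imwrite("pics/w8.png",i[:,:,::-1])
E
```

```text
clock: 13.02
eef_pos: [0.4747, -0.0535, 0.0883]
ee_rot: [1.194, 1.22, -1.192]
ft_force: [0.2, 3.1, 3.7]
width: 0.0173
```

View pics/w8.png

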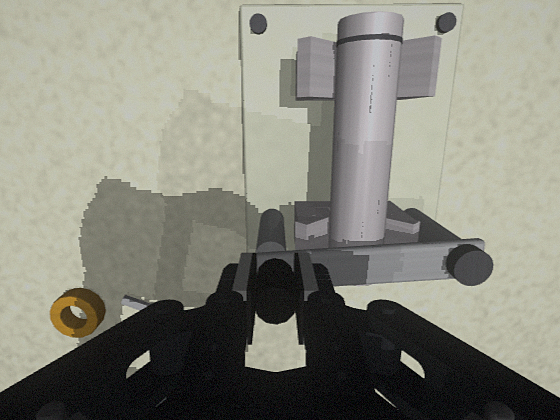

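The strap, from pivot (470,265) to knob (277,290), now lies across the rod. I'll release, lift and check.

```bash
python3 -m creep '[[[0,0,0],[0,0,0]],[[0,0,0],[0,0,0]],[[0,0,0],[0,0,0]],[[0,0,0],[0,0,0]]]' 40
python3 -m creep '[[[0,0,10],[0,0,0]],[[0,0,20],[0,0,0]],[[0,0,30],[0,0,0]],[[0,0,35],[0,0,0]],[[0,-10,30],[0,0,0]],[[0,-20,10],[0,0,0]],[[0,0,0],[0,0,0]],[[0,0,0],[0,0,0]]]'
python3 - <<'E'
from h import *
c=calibration("wrist");i=get_image("wrist");cv2.imwrite("pics/w9.png",i[:,:,::-1]);np.save("pics/w9T.npy",c["T"])
cv2.imwrite("pics/s9.png",get_image("scene")[:,:,::-1])
E
```

```text
clock: 13.4
eef_pos: [0.4739, -0.0544, 0.088]
ee_rot: [1.193, 1.22, -1.194]
ft_force: [0.8, -0.5, 0.5]
width: 0.0399
clock: 14.07
eef_pos: [0.4743, -0.0847, 0.2242]
ee_rot: [1.195, 1.217, -1.193]
ft_force: [0.4, 1.0, -0.5]
width: 0.0399
```

View pics/w9.png

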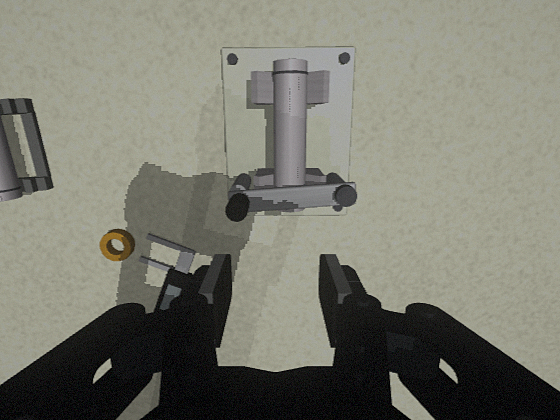

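View pics/s9.png

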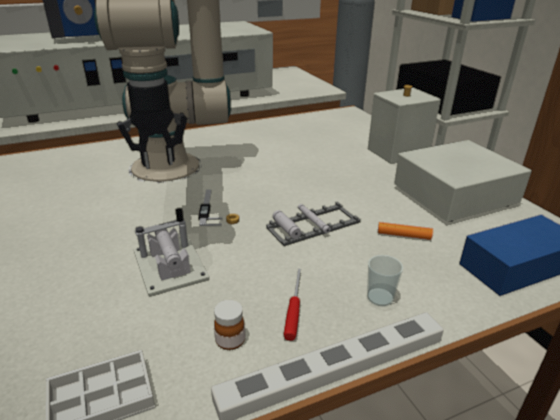

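Run:
```python
from h import *
c=dict(intrinsics=calibration("wrist")["intrinsics"],T=np.load("pics/w9T.npy"))
k=ray(c,(236,210.5),.11);p=ray(c,(345,196),.085);e=ray(c,(291,58.5),.065)
for P in(p[:2],np.array([.4782,-.1461])):
    d=k[:2]-P;print(k,P,np.linalg.norm(d),"theta",np.arctan2(d[1],d[0])-1.596)
print("rod far end",e,"centre x",e[0]-.065)
l=[ray(c,(u,150),.055) for u in(274,306)];print(sum(l)/2)
```

```text
[ 0.4699 -0.0551  0.11  ] [ 0.4776 -0.1463] 0.09158381388787334 theta 0.05880752874293016
[ 0.4699 -0.0551  0.11  ] [ 0.4782 -0.1461] 0.09141621036051503 theta 0.06528074424076702
rod far end [ 0.5888 -0.097   0.065 ] centre x 0.5237804817682628
[ 0.5129 -0.0991  0.055 ]
```

Run:
```python
from plant import bot
print(bot.get_obs()["clock"],bot.job_done())
```

```text
the job is handed in; nothing more can be done
14.1667 None
```

The thick long rod is in both V-blocks and the strap is swung shut over it. I handed the job in at 14.2 s of the 58 s allowed; no verdict was reported.

I gripped the rod at its middle and lowered it until contact force built up at the expected seat height. I opened the fingers only then, while the strap was still open. After that I pinched the black knob, followed its arc to closed, let go and lifted clear.

Last checks, from the wrist camera:

| Check | Measured | Limit |
|---|---|---|
| Rod centre along the groove | about 2 mm from the middle | 20 mm |
| Rod centre across the groove | about 1 mm off | 10 mm |
| Rod angle to the groove | about 0.01 rad (measured before the strap was closed) | 0.17 rad |
| Strap angle | about 0.06 rad from closed | 0.17 rad |
| Gripper | lifted clear, TCP at 0.22 m, above the 110 mm knob | touching nothing |

- **Strap not on its stop:** it lies over the rod with its free end above the second post, but not fully against the stop.
- **Disagreements:** a rough plate-centre estimate from one late picture was about 5 mm off in y from the earlier ones. I judged it a misread corner, because the blocks, posts and valleys agreed with each other. The gripper also read 28.4 mm on the 30 mm rod, but the lift and placement showed no slip.

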